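# Close the stock box and tuck its cover under the lip

## Robot

A 7-joint arm with a two-finger parallel gripper is mounted at the origin on the work surface. World frame = base frame: x ahead of the robot, y to its left, z up, the work surface at z = 0. Lengths are in m, angles in degrees, forces in N, time in s.
With the tool pointing down it reaches from about 0.425 to 0.875 m from the base axis. Payload 4.7 kg.
Tool frame: the origin (TCP) lies on the front face of the gripper's body, between the roots of the fingers; the fingertips stand 70 mm ahead of it and the grasp point (between the pads) lies 51 mm ahead of it (tip_extent is the distance from the TCP to the fingertips, in m); z points along the fingers, y is the direction in which the jaws open and shut (so a half turn about z gives the same grasp; the last joint's range is limited). The gripper opens to 87 mm and grips with 3 to 60 N. Pads are 19 mm wide; open, the fingers measure 117 mm over their backs; the gripper's body (75 mm by 190 mm) begins 51 mm behind the grasp point.
Start: joints at [71.282, 18.392, -4.016, 83.108, 1.295, 78.541, -3.26], TCP at [0.217, -0.613, 0.292] pointing down, gripper open.
Joint ranges: [-163.93, 163.93], [-17.29, 119.83], [-79.2, 71.16], [3.27, 140.29], [-89.18, 269.18], [5.43, 117.66], [-154.24, 154.24]. Speed limits (degrees/s): [147.25, 147.25, 180, 180, 180, 180, 180].

## Interface

Orientations are given as [roll, pitch, yaw] about the fixed x, y, z axes, in that order (R = Rz(yaw) Ry(pitch) Rx(roll)).
In Python, from cell import * gives the robot as it stands.
- The arm moves only by the tool carry_out, never from a script. Its argument "increments" is text: rows parted by semicolons, each of 7 numbers parted by spaces: the opening, from 0 (shut) to 1 (fully open), then the shift along the tool's x, y, z in m, then the turn, a rotation vector about the tool's x, y, z in degrees. A call has 1 to 20 rows; each row shifts and turns the pose as measured when the row begins, along the tool's axes as they then stand; what a row does not reach is not made up. A row lasts 1/8 s, in which the tool goes at most 62.5 mm and 10.7 degrees, less where a joint would pass 70% of its speed; a pose out of reach is approached as far as the arm can. A call is refused whole if a number of a shift passes 0.0625 or a number of a turn 10.7, either way. A call with a gripper value outside its range is refused whole. The fingers move at their own pace and stop on an object; "force" is the grip in N (left out, the last holds). Time passes only in rows, so rows that do not move let the fingers close. It gives the time, the measured TCP pose, the force and the opening at its end, in the units of the state.
- get_obs(): the state, without advancing time (a new reading comes with each control period).
- read_camera(name): name is "side" or "top" or "wrist"; returns a dict with "img" (384x512x3 uint8, blue, green, red), "fx", "fy", "cx", "cy" (pixels), "world_from_camera" (4x4, takes a point from camera to world coordinates). Camera axes: x right, y down, z forward; pixel columns grow to the right and rows downward; lengths in m; the calibration is good to about 2 mm. A picture is of the moment at which its call begins. There is no depth.
- sign_off(): hands the job in, once; it reports no verdict.
Trained networks look in a picture, given as the dict that the camera call returned (one of the last four; its "shot" number tells which), for a name from the list of things; names that differ only in an ending like _2 or _b are one class to them, and where a whole thing is asked for, a point or a joint stands for the part that bears it (a point fixed in the world has none). Each returns a list of dicts, best first, with "confidence" (0 to 1); they miss things now and then, are a little off and sometimes report something else, mostly with a low value. They report only what shows in the picture. A call takes as long as a camera call. They do not tell look-alikes from the thing itself.
- masks_of(target, picture): "pixels" (384x512 bool, what is visible of it) and "bbox" ([left, top, right, bottom] in pixels, round what is visible of it).
The state is a dict: "time_s": time; "qpos": joint angles; "joint_velocities": joint speeds; "effort": joint torques, N m; "tool_pos": TCP position; "tool_rot": TCP orientation; "force": force on the tool from outside, world axes, zero at the start; "wrist_torque": the same for the moment, N m; "grip_width": finger opening in m.
Only numpy, scipy, OpenCV 4.12 (cv2) and the standard library are available. Lean on these libraries where they do the work, as an engineer would, in place of code of your own. Each camera call takes 0.05 s, during which the arm holds its last target.

## Task

In this store room, close the grey stock box of small tins: push its standing hinged cover over with the fingertips until it lies flat, then, keeping it pressed down against its hinge spring, push it along by its raised rib until its front edge is tucked fully home beneath the retaining lip, and let go so that it stays shut. Just push and press, gently: do not force anything, do not lift the box or shove it about, and leave the tins and the spray can standing round it where they are.

Things in the scene. Friction and masses are not known exactly. Their poses are not given: they have to be found in the camera images.
- box: Open-topped grey plastic stock box, 163 long (its x) x 130 wide (its y), 2.5 kg with the small tins in it, standing loose on the bench. Origin at the centre of its underside, z up. Its x axis points from the hinge side (x = -82 mm) to the lip side (x = +82 mm); side walls 69 high. A fixed deck strip 3 thick bridges the walls beside the hinge, its top 69 high. The cover folds over towards +x.
- hinge_axis (a point): Middle of the cover's hinge pin on the box: 74.5 mm to the -x side of the box's centre, 74 above its underside; the pin runs along the box's y. Axes as the box's.
- lip_edge (a point): Middle of the free edge of the fixed retaining lip, which runs along the whole +x wall of the box and overhangs inwards 22 mm: x = +59.5 mm, 81 mm above the underside. Its first 5 mm flare upwards as a lead-in; the flat part, from x = +64.5 mm on, has its underside 79 and its top 83 mm above the box's underside. Axes as the box's.
- cover_hinge (a joint): Fold angle of the cover (rad): 0 = lying flat over the box (a stop), 1.57 = standing upright, 2.0 = its rearmost stop, leaning away from the lip. A weak spring lifts the cover: less than 3 N at its outer part folds it, but from flat it springs up again (to about 1.3 rad) unless its edge is beneath the lip.
- cover_slide (a joint): How far (m) the cover has slid along its own plane, on slotted ears on the hinge pin, away from the pin: 0 at the start, 0.020 at its stop, fully home. It slides with about 2.5 N of friction and stays where it is left. At 0 the cover folds down with its edge 6 mm short of the lip; at 0.020 its edge is 14 mm beneath the lip. If slid out before it is flat it lands on top of the lip.
- cover_edge (a point): Middle of the cover's free edge, 128 mm from the hinge pin (plus the slide). The cover is a plain grey plastic panel, 112 wide (along the pin) and 4 thick; lying flat its top is 76 mm above the box's underside. x points away from the pin along the panel, z out of its outer face (up when flat).
- rib (a point): Middle of the top of the straight rib on the cover's outer face, 80 long (parallel to the pin), 6 thick, 8 high, its middle 108 mm from the hinge pin (plus the slide). The side facing the pin is the one to push. Axes as cover_edge.
- tin_a: Bystander: upright round tin, diameter 68, 80 high and a 14 mm cap. Origin at the centre of its underside.
- tin_b: Bystander: a tin like tin_a.
- aerosol: Bystander: upright spray can, diameter 52, 175 high with its cap. Origin at the centre of its underside.
Mind the look-alikes: they are no part of the job. What is meant by the box is not brown, and is the larger of those in its own colour.

How it is judged:
By the outcome, as a careful person would: the job done as asked, in the order asked, and still so for the second after the job is handed in, with the robot touching nothing.
It also fails if it takes over 45 s, if anything falls off the work surface, if the arm or the gripper's body presses on something with over 40 N, if the wrist force passes 120 N, or if a joint passes its speed limit or range.

## Working session

There is one attempt and no reset: what is moved stays moved. The work goes in short steps, Python scripts to look and compute and a tool call to move; the robot and the scene stay as the last step left them, time stands still between calls to the robot, and variables do not carry over. Pictures are saved under pics/ and viewed, and the job is handed in when it is done.

Besides the shell and the picture viewer there is one more tool, called after "Request:" as name(argument=value, ...) on one line, values as JSON. carry_out: Moves the arm, as the interface text tells. Its arguments: {"type":"object","properties":{"increments":{"type":"string"},"force":{"type":"number"}},"required":["increments"]}

```bash
mkdir -p pics; ls; python3 - <<'E'
from cell import *
import cv2,numpy as np
o=get_obs();print(o)
for n in("side","top","wrist"):
    p=read_camera(n);cv2.imwrite(f"pics/{n}0.png",p["img"]);print(n,p["fx"],p["cx"],p["cy"],np.round(p["world_from_camera"],4).tolist())
    for t in("box","cover_edge","tin_a","aerosol"):
        for m in masks_of(t,p): print(t,round(m["confidence"],2),m["bbox"],int(m["pixels"].sum()))
E
```

```text
pics
{'time_s': 0.0, 'qpos': array([71.28092378, 18.43704676, -4.01501284, 83.17531617,  1.29607289,
       78.54022729, -3.25977356]), 'joint_velocities': array([-0.04368852,  0.06598451, -0.0387493 , -0.05235086, -0.05588699,
        0.05943908, -0.00874953]), 'effort': array([ 3.95849736e-05, -4.91287601e+01, -4.03924529e-01, -3.12528133e+01,
       -6.39450434e-02,  4.38096269e-02,  1.91352478e-04]), 'tool_pos': array([ 0.21706961, -0.61223513,  0.29118051]), 'tool_rot': array([-1.79892710e+02,  6.99456090e-03,  1.95287899e+01]), 'force': array([-0.56697496, -0.58253535,  0.74577356]), 'wrist_torque': array([ 0.00196486, -0.01793401, -0.01926074]), 'grip_width': 0.0870371402640923}
side 476.5384629976756 254.21928846706547 185.58163725546004 [[0.9512, -0.1593, 0.2642, 0.3009], [-0.3085, -0.4808, 0.8208, -0.7397], [-0.0037, -0.8623, -0.5065, 0.558], [0.0, 0.0, 0.0, 1.0]]
box 0.72 [101.5, 125.5, 195.0, 198.8] 4352
box 0.71 [219.0, 134.6, 278.0, 176.5] 1831
box 0.57 [206.0, 109.8, 311.6, 252.2] 7084
cover_edge 0.85 [119.2, 129.6, 192.9, 167.4] 1319
cover_edge 0.8 [229.3, 132.8, 273.
[... 290 characters left out ...]
4619], [-0.9998, 0.0052, 0.0196, 0.0573], [-0.0199, -0.0736, -0.9971, 0.9218], [0.0, 0.0, 0.0, 1.0]]
box 0.88 [120.5, 215.5, 213.5, 317.4] 5145
box 0.65 [235.7, 116.5, 316.4, 227.6] 5656
box 0.58 [151.7, 123.8, 215.6, 197.3] 2790
cover_edge 0.77 [148.8, 121.4, 206.4, 184.5] 1684
cover_edge 0.59 [236.3, 117.4, 296.7, 159.0] 1401
tin_a 0.64 [307.6, 152.0, 345.4, 188.3] 871
tin_a 0.58 [262.2, 239.9, 293.4, 270.4] 816
tin_a 0.27 [235.6, 116.5, 316.0, 223.7] 5754
aerosol 0.69 [309.3, 234.0, 340.2, 264.8] 693
wrist 284.9200901440849 257.06275360442487 188.28975962123624 [[0.335, -0.8969, -0.2885, 0.2964], [-0.9422, -0.319, -0.1025, -0.5835], [-0.0001, 0.3062, -0.952, 0.3853], [0.0, 0.0, 0.0, 1.0]]
```

```bash
python3 - <<'E'
import cv2,numpy as np
a=cv2.imread("pics/side0.png");b=cv2.imread("pics/top0.png")
cv2.imwrite("pics/side_crop.png",cv2.resize(a[90:290,80:340],None,fx=3,fy=3,interpolation=cv2.INTER_CUBIC))
cv2.imwrite("pics/top_crop.png",cv2.resize(b[100:330,100:360],None,fx=2.6,fy=2.6,interpolation=cv2.INTER_CUBIC))
E
```

```text
(no output)
```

View pics/side_crop.png

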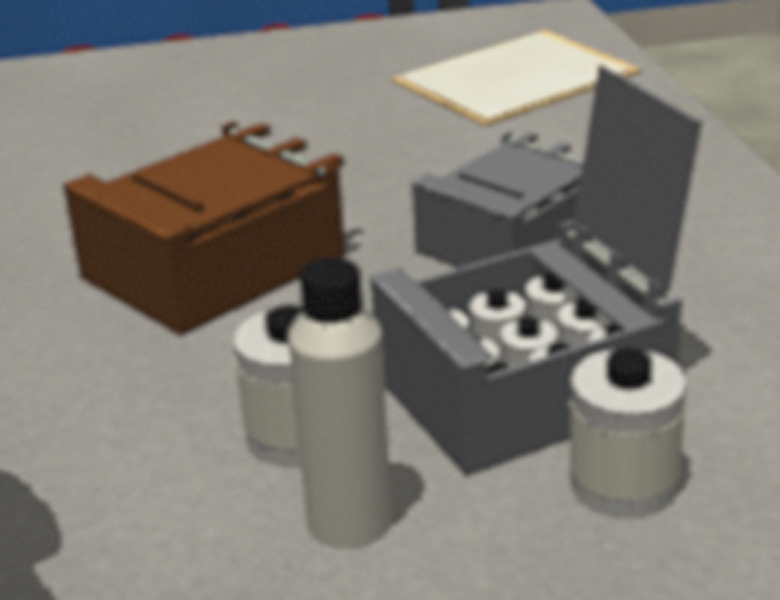

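View pics/top_crop.png

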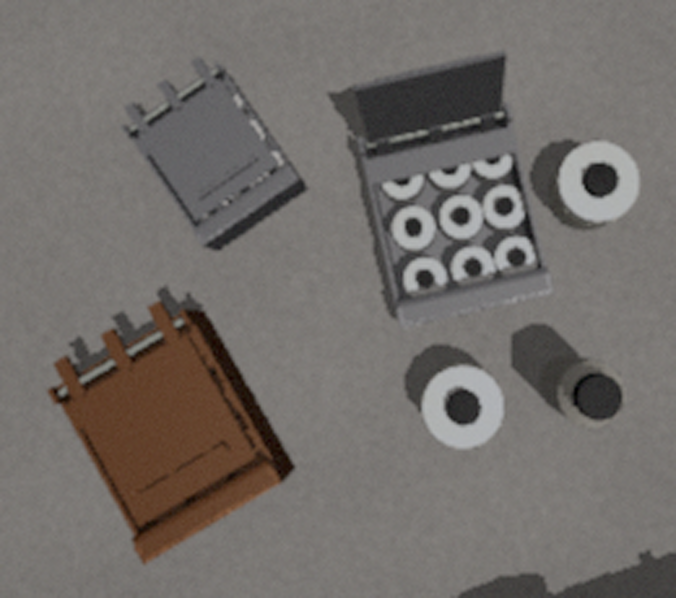

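View pics/top0.png

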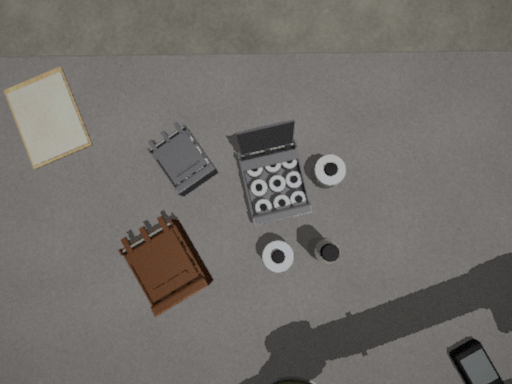

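Three candidates in the top picture: the brown box (167,265), the small closed grey one (182,160) and the larger open grey one (277,170). The task's box is not brown and is the larger of the greys, so it is the one at (277,170), with a standing cover. I'll confirm that in an enlarged crop and read its corners.

```bash
python3 - <<'E'
import cv2,numpy as np
a=cv2.imread("pics/side0.png");b=cv2.imread("pics/top0.png")
def crop(im,x0,y0,x1,y1,f,name):
    c=cv2.resize(im[y0:y1,x0:x1],None,fx=f,fy=f,interpolation=cv2.INTER_CUBIC)
    c=cv2.convertScaleAbs(c,alpha=1.4,beta=10)
    for x in range((x0+9)//10*10,x1,10): cv2.putText(c,str(x),(int((x-x0+.5)*f),10),0,.35,(0,255,255),1);cv2.line(c,(int((x-x0+.5)*f),12),(int((x-x0+.5)*f),18),(0,255,255))
    for y in range((y0+9)//10*10,y1,10): cv2.putText(c,str(y),(0,int((y-y0+.5)*f)),0,.35,(0,255,255),1);cv2.line(c,(24,int((y-y0+.5)*f)),(30,int((y-y0+.5)*f)),(0,255,255))
    cv2.imwrite(name,c)
crop(a,195,105,325,255,4,"pics/sc.png")
crop(b,225,110,355,230,5,"pics/tc.png")
E
```

```text
(no output)
```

View pics/sc.png

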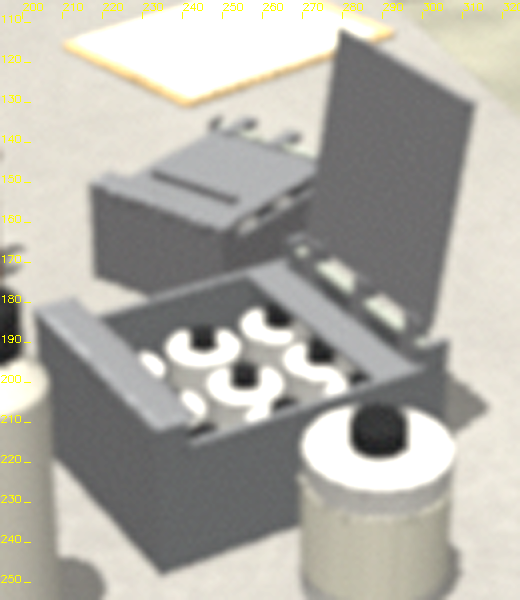

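View pics/tc.png

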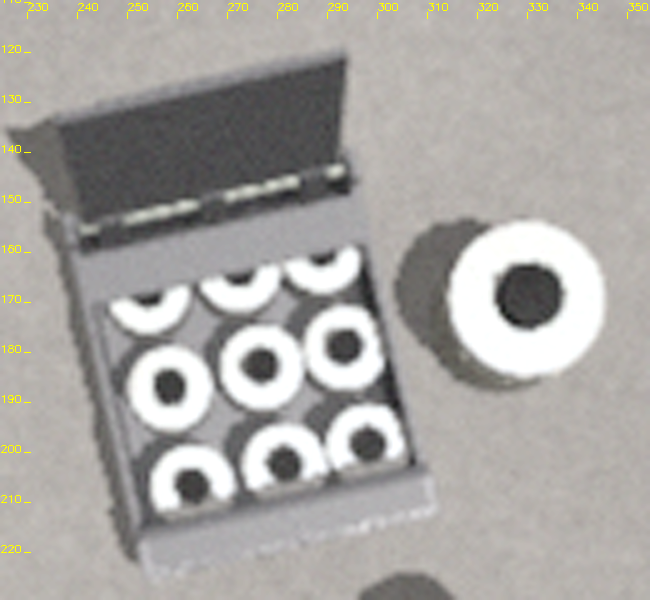

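```bash
cat > h.py <<'E'
from cell import *
import cv2,numpy as np
from scipy.optimize import least_squares
def proj(p,P):
    T=np.linalg.inv(p["world_from_camera"]);c=T[:3,:3]@P+T[:3,3]
    return np.array([p["fx"]*c[0]/c[2]+p["cx"],p["fy"]*c[1]/c[2]+p["cy"]])
def b2w(q,P):
    x,y,t=q[:3];c,s=np.cos(t),np.sin(t);return np.array([x+c*P[0]-s*P[1],y+s*P[0]+c*P[1],P[2]])
def cov(a,d,y,z=0,s=0): # point at distance d from pin, y, z out of outer face
    # flat: along +x, normal +z ; box frame. panel top at z=.076 flat => outer face 2mm over the pin
    d=d+s;return np.array([-.0745+d*np.cos(a)-z*np.sin(a),y,.074+d*np.sin(a)+z*np.cos(a)])
E
python3 - <<'E'
from h import *
S=read_camera("side");T=read_camera("top")
obs=[(S,(235.3,248),lambda a:(.0815,.065,0)),(S,(235,212.3),lambda a:(.0815,.065,.083)),(S,(203.8,182),lambda a:(.0815,-.065,.083)),
(S,(279.8,112),lambda a:cov(a,.128,-.056)),(S,(313,130.3),lambda a:cov(a,.128,.056)),
(T,(254.5,224.1),lambda a:(.0815,-.065,.083)),(T,(311.7,211.5),lambda a:(.0815,.065,.083)),
(T,(235.9,133.5),lambda a:cov(a,.128,-.056,-.002)),(T,(293.5,121.5),lambda a:cov(a,.128,.056,-.002))]
f=lambda q:np.concatenate([proj(p,b2w(q,np.array(g(q[3]))))-u for p,u,g in obs])
r=least_squares(f,[.5,0,np.pi-.2,1.57],loss="soft_l1")
q=r.x;print("x y yaw ang",q[:2],np.degrees(q[2:]));print(np.round(r.fun.reshape(-1,2),1))
for n,P in dict(hinge=(-.0745,0,.074),lip=(.0595,0,.081),edge=cov(q[3],.128,0),rib=cov(q[3],.108,0,.01)).items(): print(n,np.round(b2w(q,np.array(P)),4),np.hypot(*b2w(q,np.array(P))[:2]))
# bystanders: top cap circle at z=.08
from numpy.linalg import inv
def ray(p,u,z):
    W=p["world_from_camera"];d=W[:3,:3]@np.array([(u[0]-p["cx"])/p["fx"],(u[1]-p["cy"])/p["fy"],1]);o=W[:3,3];return o+d*(z-o[2])/d[2]
for n,u,z in(("tinA",(330,170),.08),("tinB",(278,256.5),.08),("aero",(329.5,252.5),.175)): 
    w=ray(T,u,z);c,s=np.cos(q[2]),np.sin(q[2]);d=w[:2]-q[:2];print(n,w.round(3),"box frame",(c*d[0]+s*d[1]).round(3),(-s*d[0]+c*d[1]).round(3))
E
```

```text
x y yaw ang [0.55265889 0.03555864] [192.710244    97.86605017]
[[ 0.6 -0.1]
 [-0.1 -1.1]
 [-0.  -1.5]
 [ 0.2 -2. ]
 [ 0.3 -1.2]
 [-0.8  1.4]
 [ 1.6  0.3]
 [ 0.2  1. ]
 [ 1.3 -0.6]]
hinge [0.6253 0.052  0.074 ] 0.6274874761235434
lip [0.4946 0.0225 0.081 ] 0.4951269362558598
edge [0.6424 0.0558 0.2008] 0.6448409779222856
rib [0.6494 0.0574 0.1796] 0.6519450419506254
tinA [ 0.577 -0.083  0.08 ] box frame 0.002 0.121
tinB [0.393 0.03  0.08 ] box frame 0.157 -0.03
aero [ 0.408 -0.064  0.175] box frame 0.163 0.065
```

The crop confirms it: the larger grey box, open, full of small tins, with its cover standing at about 98°. The fit gives the box at (0.553, 0.036), yaw 192.7°, with residuals of 2 px or less. First move: shut the fingers, rise, align yaw to 12.7° and cross to behind the cover.

Request:
carry_out(increments="0 0 0 -0.045 0 0 6.8; 0 0.0435 -0.0398 0 0 0 0; 0 0.0435 -0.0398 0 0 0 0; 0 0.0435 -0.0398 0 0 0 0; 0 0.0435 -0.0398 0 0 0 0; 0 0.0435 -0.0398 0 0 0 0; 0 0.0435 -0.0398 0 0 0 0; 0 0.0435 -0.0398 0 0 0 0; 0 0.0435 -0.0398 0 0 0 0; 0 0.0435 -0.0398 0 0 0 0; 0 0.0435 -0.0398 0 0 0 0; 0 0.0435 -0.0398 0 0 0 0; 0 0.0435 -0.0398 0 0 0 0; 0 0.0435 -0.0398 0 0 0 0; 0 0.0435 -0.0398 0 0 0 0; 0 0 0 0 0 0 0", force=20)

```text
time_s: 2.85
tool_pos: [0.7072, 0.0805, 0.3376]
tool_rot: [179.7, -0.2, 12.0]
force: [0.4, -0.0, -0.2]
grip_width: 0.0007
```

```bash
cat >> h.py <<'E'
Q=np.array([.5527,.0356,np.radians(192.7)])
def inbox(w):
    c,s=np.cos(Q[2]),np.sin(Q[2]);d=np.array(w[:2])-Q[:2];return np.array([c*d[0]+s*d[1],-s*d[0]+c*d[1],w[2]]).round(4)
def shot(n,x0,y0,x1,y1,f,name,marks=()):
    p=read_camera(n);c=cv2.resize(p["img"][y0:y1,x0:x1],None,fx=f,fy=f,interpolation=cv2.INTER_CUBIC);c=cv2.convertScaleAbs(c,alpha=1.4,beta=10)
    for P in marks:
        u=proj(p,np.array(P));cv2.circle(c,(int((u[0]-x0+.5)*f),int((u[1]-y0+.5)*f)),3,(0,0,255),1)
    cv2.imwrite("pics/"+name,c);return p
def stat():
    o=get_obs();print("t",o["time_s"],"tcp box",inbox(o["tool_pos"]),"rot",o["tool_rot"].round(1),"F",o["force"].round(1),"q",o["qpos"].round(0))
E
python3 - <<'E'
from h import *
stat()
m=[b2w(Q,np.array(P)) for P in [(.0815,.065,.083),(.0815,-.065,.083),(.0595,.065,.083),cov(1.708,.128,.056),cov(1.708,.128,-.056),(.0815,.065,0),(-.0745,.056,.074),(-.0745,-.056,.074)]]
shot("side",170,20,360,260,3,"s1.png",m);shot("top",200,60,360,230,4,"t1.png",m)
E
```

```text
t 2.85 tcp box [-0.1606 -0.0098  0.3376] rot [179.7  -0.2  12. ] F [ 0.4 -0.  -0.2] q [ 13.  29. -33.  68.  16.  87. -96.]
```

View pics/s1.png

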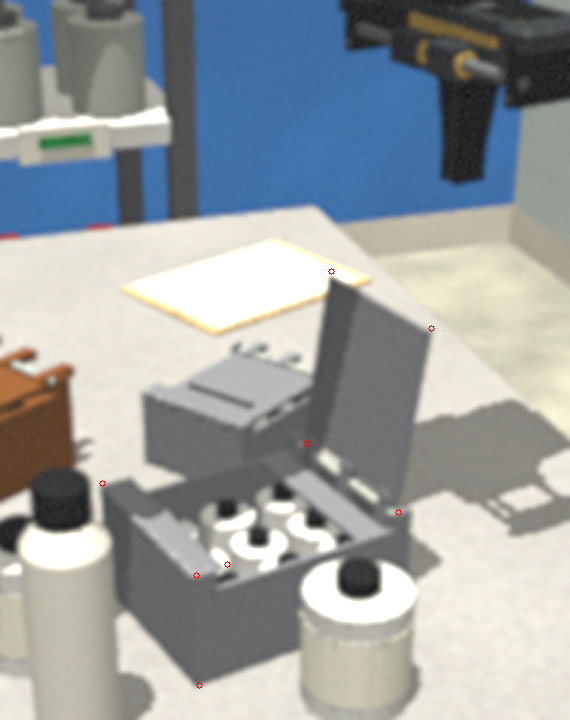

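View pics/t1.png

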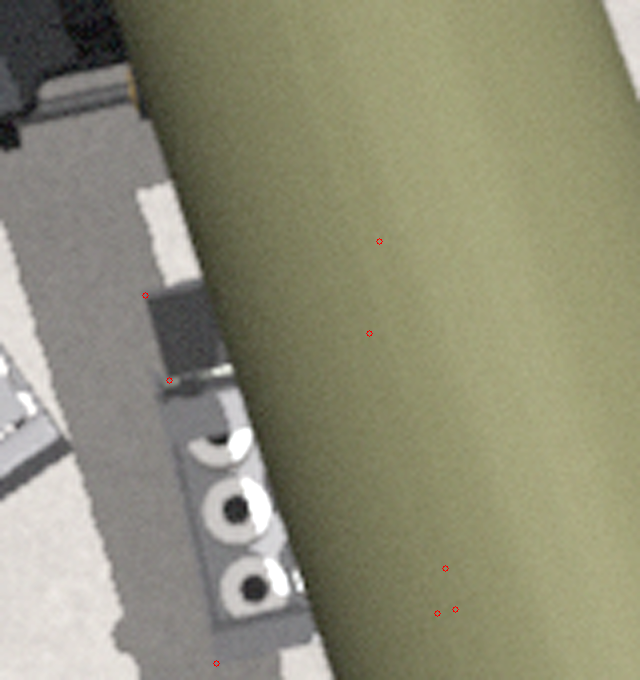

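Request:
carry_out(increments="0 0 0.01 0.045 0 0 -0.7; 0 0 0 0.045 0 0 0; 0 0 0 0.028 0 0 0; 0 0 0 0 0 0 0")

```text
time_s: 3.45
tool_pos: [0.7095, 0.0527, 0.2218]
tool_rot: [179.0, -0.5, 11.7]
force: [-0.2, 0.7, -0.4]
grip_width: 0.0002
```

```bash
python3 - <<'E'
from h import *
stat()
shot("side",170,20,360,260,3,"s2.png")
E
```

```text
t 3.45 tcp box [-0.1567  0.0178  0.2218] rot [179.   -0.5  11.7] F [-0.2  0.7 -0.4] q [ 15.  31. -32.  78.  17.  75. -96.]
```

View pics/s2.png

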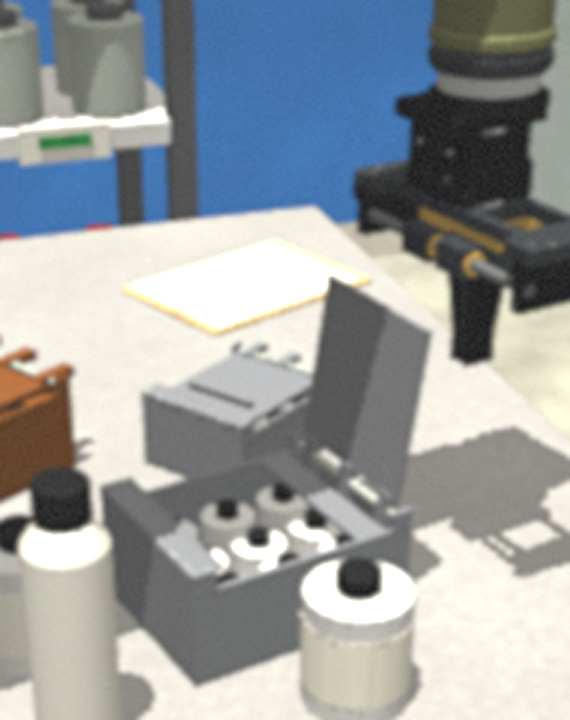

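Request:
carry_out(increments="0 -0.02 -0.009 0.001 0.5 0.3 -0.5; 0 -0.02 -0.009 0.001 0.5 0.2 -0.5; 0 0 0 0 0 0 0; 0 -0.01 0 0 0 0 0;0 -0.01 0 0 0 0 0")

```text
time_s: 4.12
tool_pos: [0.6513, 0.0548, 0.2307]
tool_rot: [179.7, -2.0, 12.4]
force: [0.3, 0.2, 1.6]
grip_width: 0.0004
```

```bash
python3 - <<'E'
from h import *
stat()
shot("side",170,20,360,260,3,"s3.png")
E
```

```text
t 4.125 tcp box [-0.1004  0.0029  0.2307] rot [179.7  -2.   12.4] F [0.3 0.2 1.6] q [ 19.  23. -34.  88.  14.  71. -94.]
```

View pics/s3.png

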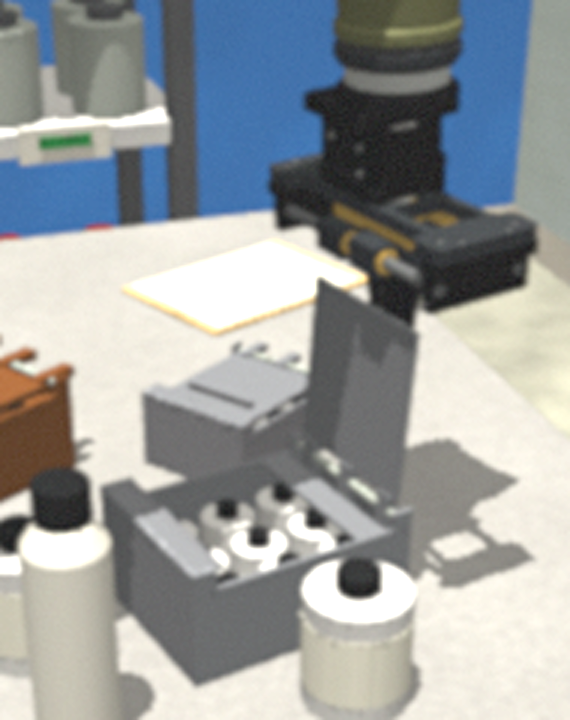

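Request:
carry_out(increments="0 -0.008 0 0.006 0 -1 0; 0 -0.008 0 0.004 0 -1 0; 0 -0.008 0 0.002 0 0 0; 0 -0.008 -0.001 0 0 0 0; 0 0 0 0 0 0 0")

```text
time_s: 4.8
tool_pos: [0.617, 0.0477, 0.2169]
tool_rot: [179.7, 0.2, 12.3]
force: [0.4, 0.7, 0.2]
grip_width: 0.0009
```

```bash
python3 - <<'E'
from h import *
stat()
shot("side",170,20,360,260,3,"s4.png")
E
```

```text
t 4.8 tcp box [-0.0654  0.0023  0.2169] rot [179.7   0.2  12.3] F [0.4 0.7 0.2] q [ 21.  21. -34.  92.  13.  71. -94.]
```

View pics/s4.png

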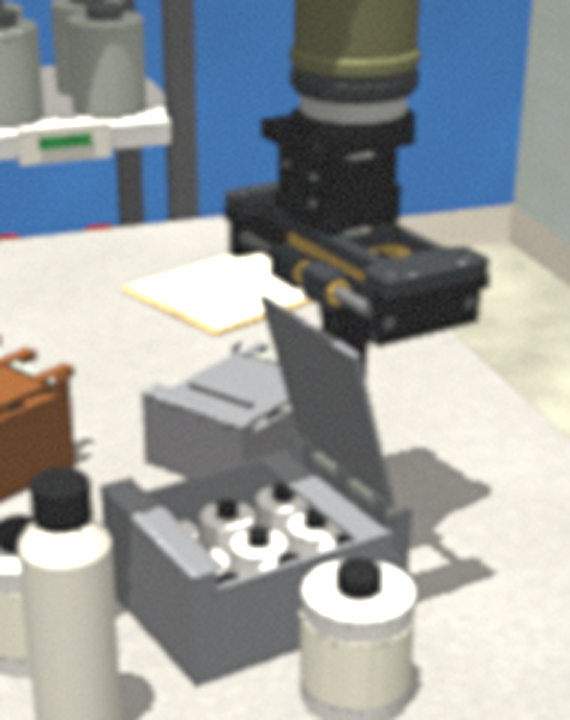

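Request:
carry_out(increments="0 -0.009 -0.001 0.003 0 0 -0.3; 0 -0.009 -0.001 0.004 0 0 0; 0 -0.008 0 0.006 0 0 0; 0 -0.008 0 0.007 0 0 0; 0 -0.006 0 0.008 0 0 0; 0 -0.005 0 0.008 0 0 0; 0 0 0 0 0 0 0")

```text
time_s: 5.72
tool_pos: [0.5698, 0.0388, 0.1791]
tool_rot: [179.7, 0.1, 12.6]
force: [1.5, -0.6, 1.4]
grip_width: 0.0004
```

```bash
python3 - <<'E'
from h import *
stat()
shot("side",170,20,360,260,3,"s5.png")
E
```

```text
t 5.725 tcp box [-0.0174  0.0007  0.1791] rot [1.797e+02 1.000e-01 1.260e+01] F [ 1.5 -0.6  1.4] q [ 23.  17. -35. 101.  11.  65. -92.]
```

View pics/s5.png

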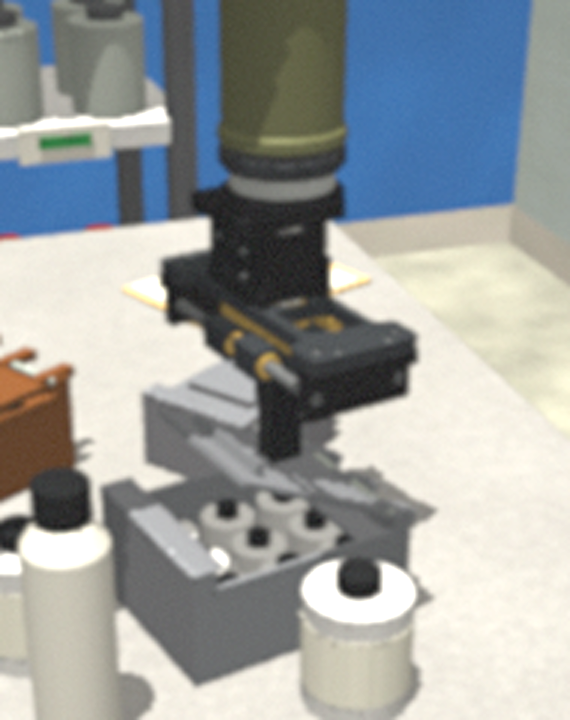

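Request:
carry_out(increments="0 -0.003 -0.001 0.008 0 0 0; 0 -0.002 0 0.008 0 0 0; 0 -0.001 0 0.007 0 0 0; 0 0 0 0.004 0 0 0; 0 0 0 0.001 0 0 0")

```text
time_s: 6.4
tool_pos: [0.5631, 0.038, 0.1495]
tool_rot: [179.6, 0.3, 12.6]
force: [-1.6, -0.3, 2.1]
grip_width: 0.0005
```

```bash
python3 - <<'E'
from h import *
stat()
shot("side",170,60,360,260,3,"s6.png")
E
```

```text
t 6.4 tcp box [-1.070e-02 -1.000e-04  1.495e-01] rot [179.6   0.3  12.6] F [-1.6 -0.3  2.1] q [ 23.  18. -34. 104.  12.  62. -93.]
```

View pics/s6.png

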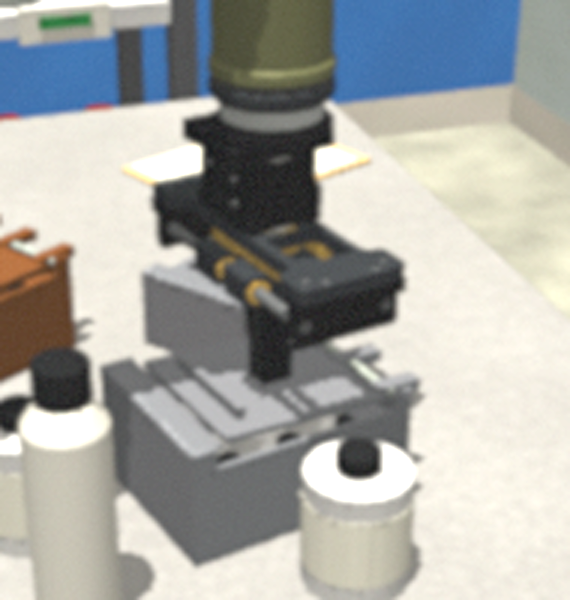

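Request:
carry_out(increments="0 0 0 0.003 0 0 0; 0 0 0 0.002 0 0 0; 0 0 0 0.002 0 0 0")

```text
time_s: 6.82
tool_pos: [0.5633, 0.0381, 0.1443]
tool_rot: [179.6, 0.3, 12.6]
force: [-6.5, -1.4, 14.6]
grip_width: 0.0005
```

Request:
carry_out(increments="0 -0.006 0 0.001 0 0 0; 0 -0.006 0 0.001 0 0 0; 0 -0.006 0 0.001 0 0 0")

```text
time_s: 7.2
tool_pos: [0.5515, 0.0359, 0.1455]
tool_rot: [179.6, -0.7, 12.6]
force: [2.3, 0.2, 5.1]
grip_width: 0.0004
```

```bash
python3 - <<'E'
from h import *
stat()
shot("side",170,60,360,260,3,"s7.png")
E
```

```text
t 7.2 tcp box [ 0.0011 -0.0005  0.1455] rot [179.6  -0.7  12.6] F [2.3 0.2 5.1] q [ 24.  16. -35. 106.  11.  60. -93.]
```

View pics/s7.png

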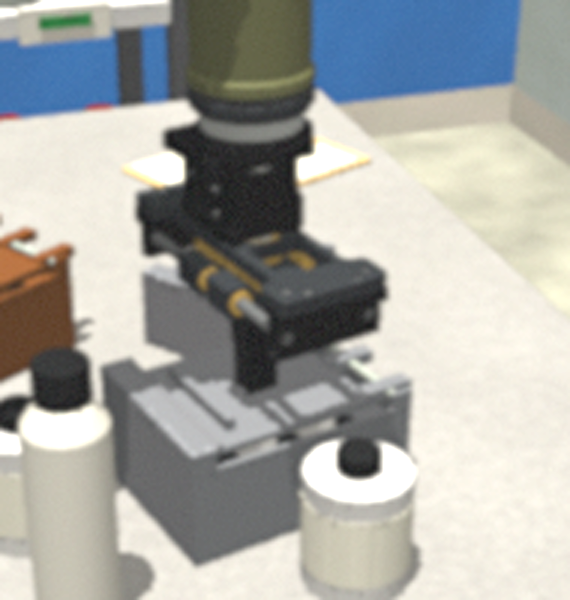

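Request:
carry_out(increments="0 -0.006 0 0.0015 0 -0.4 0; 0 -0.006 0 0.0015 0 -0.3 0; 0 -0.006 0 0.0015 0 0 0;0 -0.005 0 0.0015 0 0 0")

```text
time_s: 7.75
tool_pos: [0.535, 0.0323, 0.1445]
tool_rot: [179.5, -1.0, 12.7]
force: [4.7, 0.3, 7.1]
grip_width: 0.0007
```

```bash
python3 - <<'E'
from h import *
stat()
shot("side",170,60,360,260,3,"s8.png")
E
```

```text
t 7.75 tcp box [ 0.018  -0.0007  0.1445] rot [179.5  -1.   12.7] F [4.7 0.3 7.1] q [ 25.  14. -35. 109.  10.  59. -92.]
```

View pics/s8.png

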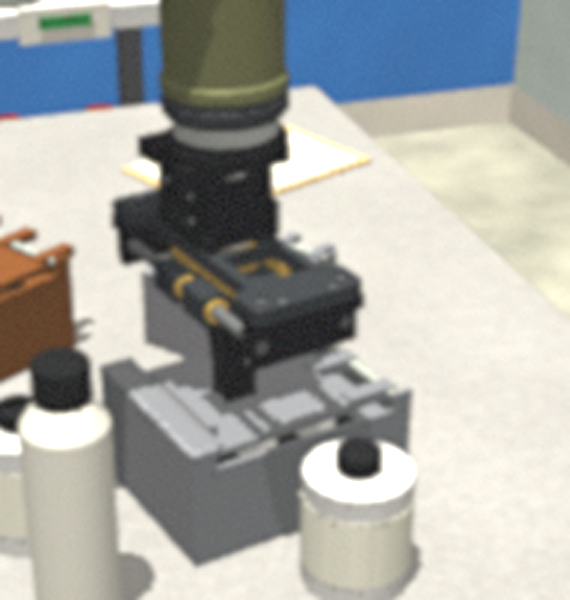

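Request:
carry_out(increments="0 -0.006 0 0.0015 0 -0.6 0; 0 -0.006 0 0.0015 0 -0.4 0; 0 -0.006 0 0.0015 0 0 0")

```text
time_s: 8.18
tool_pos: [0.5236, 0.0302, 0.1442]
tool_rot: [179.4, -0.9, 12.7]
force: [4.6, 1.3, 6.0]
grip_width: 0.0003
```

```bash
python3 - <<'E'
from h import *
stat()
shot("side",170,60,360,260,3,"s9.png")
E
```

```text
t 8.175 tcp box [ 0.0296 -0.0011  0.1442] rot [179.4  -0.9  12.7] F [4.6 1.3 6. ] q [ 26.  13. -35. 110.   9.  58. -91.]
```

View pics/s9.png

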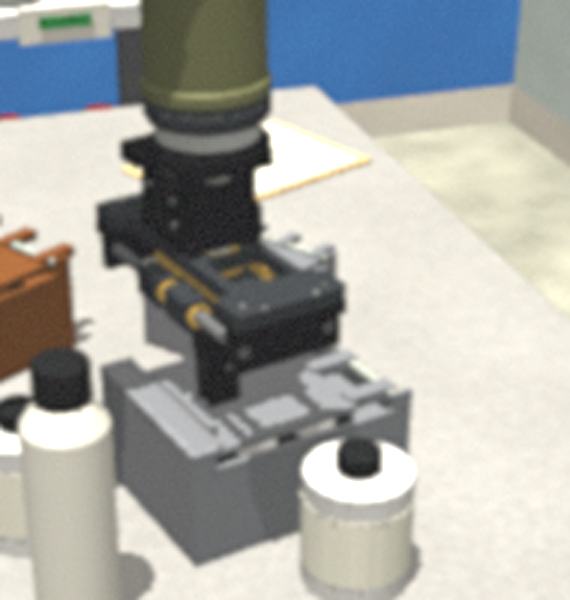

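Request:
carry_out(increments="0 -0.005 0 0.0015 0 -0.5 0; 0 -0.005 0 0.0015 0 -0.4 0; 0 -0.004 0 0.0015 0 0 0")

```text
time_s: 8.6
tool_pos: [0.516, 0.0288, 0.1439]
tool_rot: [179.3, -1.0, 12.7]
force: [5.0, 0.6, 7.6]
grip_width: 0.0003
```

```bash
python3 - <<'E'
from h import *
stat()
shot("side",170,60,360,260,3,"s10.png")
E
```

```text
t 8.6 tcp box [ 0.0373 -0.0015  0.1439] rot [179.3  -1.   12.7] F [5.  0.6 7.6] q [ 26.  12. -35. 111.   9.  58. -90.]
```

View pics/s10.png

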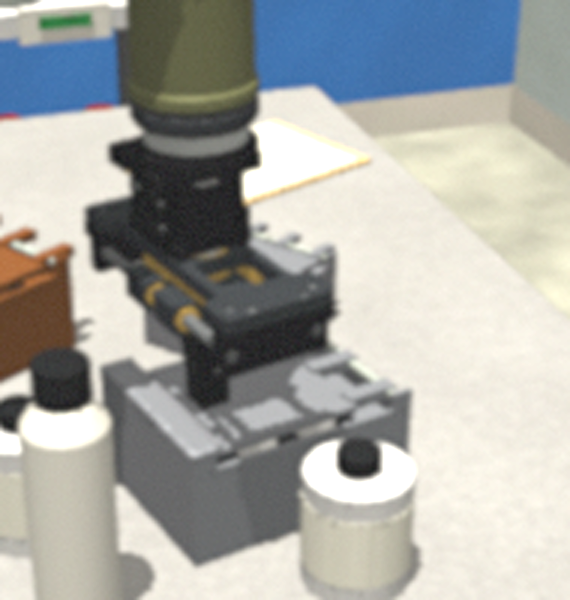

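Request:
carry_out(increments="0 -0.004 0 0.0015 0 -0.4 0; 0 -0.003 0 0.0015 0 0 0")

```text
time_s: 8.9
tool_pos: [0.5134, 0.0284, 0.1437]
tool_rot: [179.3, -1.3, 12.8]
force: [4.8, 0.7, 6.7]
grip_width: 0.0004
```

```bash
python3 - <<'E'
from h import *
stat()
E
```

```text
t 8.9 tcp box [ 0.0399 -0.0016  0.1437] rot [179.3  -1.3  12.8] F [4.8 0.7 6.7] q [ 26.  11. -35. 112.   8.  58. -90.]
```

Request:
carry_out(increments="0 -0.004 0 0.0015 0 -0.5 0; 0 -0.003 0 0.0015 0 0 0")

```text
time_s: 9.15
tool_pos: [0.5112, 0.028, 0.1436]
tool_rot: [179.2, -1.5, 12.8]
force: [5.3, 0.4, 7.2]
grip_width: 0.0008
```

```bash
python3 - <<'E'
from h import *
stat()
m=[b2w(Q,np.array(P)) for P in [(.0815,.065,.083),(.0815,-.065,.083),(.0815,.065,0),cov(0,.105,.04,.01,.02),cov(0,.105,.04,.01,0)]]
shot("side",170,130,330,260,4.5,"s11.png",m)
E
```

```text
t 9.15 tcp box [ 0.0422 -0.0018  0.1436] rot [179.2  -1.5  12.8] F [5.3 0.4 7.2] q [ 26.  11. -35. 112.   8.  57. -90.]
```

View pics/s11.png

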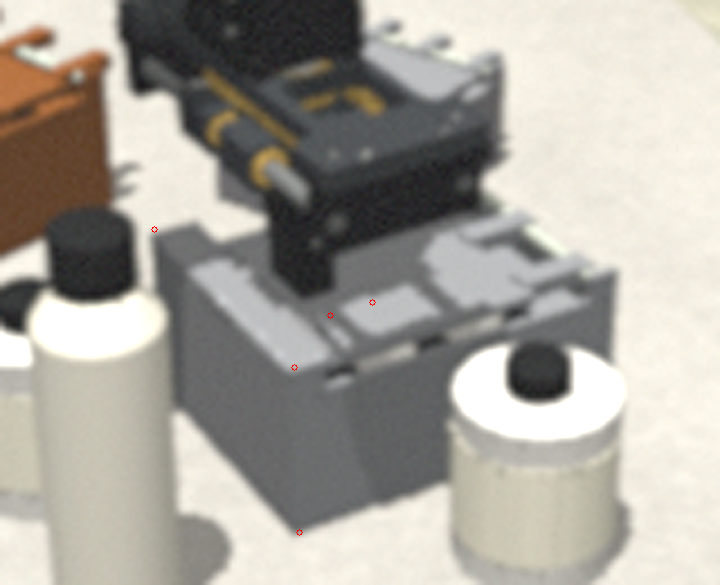

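Request:
carry_out(increments="0 -0.004 0 0.0015 0 -0.5 0; 0 -0.004 0 0.0015 0 -0.5 0")

```text
time_s: 9.45
tool_pos: [0.5104, 0.028, 0.1442]
tool_rot: [179.2, -1.6, 12.8]
force: [9.3, 2.6, 4.1]
grip_width: 0.0004
```

```bash
python3 - <<'E'
from h import *
stat()
E
```

```text
t 9.45 tcp box [ 0.0429 -0.0019  0.1442] rot [179.2  -1.6  12.8] F [9.3 2.6 4.1] q [ 26.  11. -35. 113.   8.  57. -90.]
```

Request:
carry_out(increments="0 -0.005 0 0.002 0 0 0")

```text
time_s: 9.57
tool_pos: [0.5097, 0.0279, 0.1441]
tool_rot: [179.2, -2.2, 12.8]
force: [8.9, 1.9, 5.4]
grip_width: 0.0006
```

```bash
python3 - <<'E'
from h import *
stat()
m=[b2w(Q,np.array(P)) for P in [(.0815,.065,.083),(.0815,-.065,.083),(.0815,.065,0),cov(0,.105,.04,.01,.02),cov(0,.105,.04,.01,0)]]
shot("side",170,130,330,260,4.5,"s12.png",m)
E
```

```text
t 9.575 tcp box [ 0.0436 -0.002   0.1441] rot [179.2  -2.2  12.8] F [8.9 1.9 5.4] q [ 27.  10. -35. 113.   8.  57. -90.]
```

View pics/s12.png

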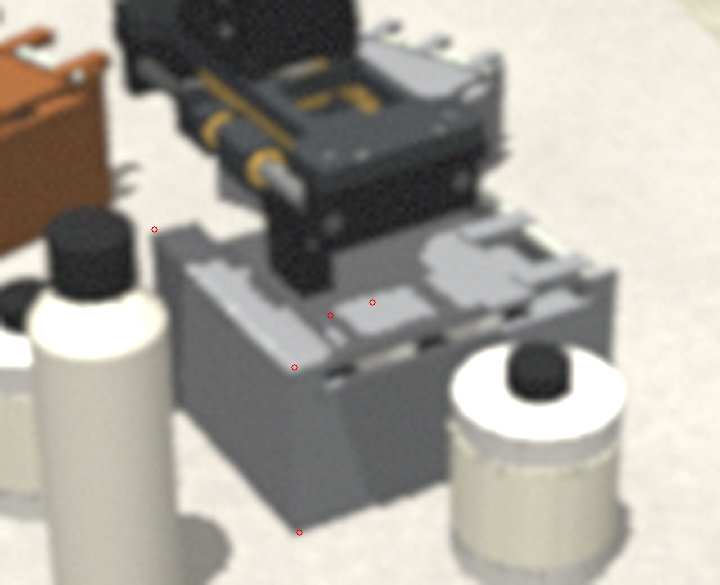

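Resistance jumped from about 5 N to 9.5 N and motion stalled. The finger front is at box x ≈ 0.0504, against a predicted 0.0505 for fully home. Releasing: press off first, then back and up.

Request:
carry_out(increments="0 0.001 0 -0.004 0 0 0; 0 0.003 0 -0.015 0 0 0; 0 0.003 0 -0.04 0 0 0; 0 0.01 0 -0.06 0 0 0; 0 0.05 0 -0.03 0 0 0; 0 0.05 0 0 0 0 0; 0 0.05 0 0 0 0 0; 0 0.05 0 0 0 0 0; 0 0 0 0 0 0 0")

```text
time_s: 10.75
tool_pos: [0.7126, 0.0749, 0.2988]
tool_rot: [179.3, -0.7, 12.6]
force: [-1.4, 0.0, 0.3]
grip_width: 0.0004
```

```bash
python3 - <<'E'
from h import *
stat()
m=[b2w(Q,np.array(P)) for P in [(.0815,.065,.083),(.0815,-.065,.083),(.0815,.065,0)]]
p=shot("side",170,130,330,260,4.5,"s13.png",m);shot("top",200,90,360,270,3.3,"t13.png")
E
```

```text
t 10.75 tcp box [-0.1646 -0.0032  0.2988] rot [179.3  -0.7  12.6] F [-1.4  0.   0.3] q [ 15.  30. -35.  71.  18.  83. -96.]
```

View pics/s13.png

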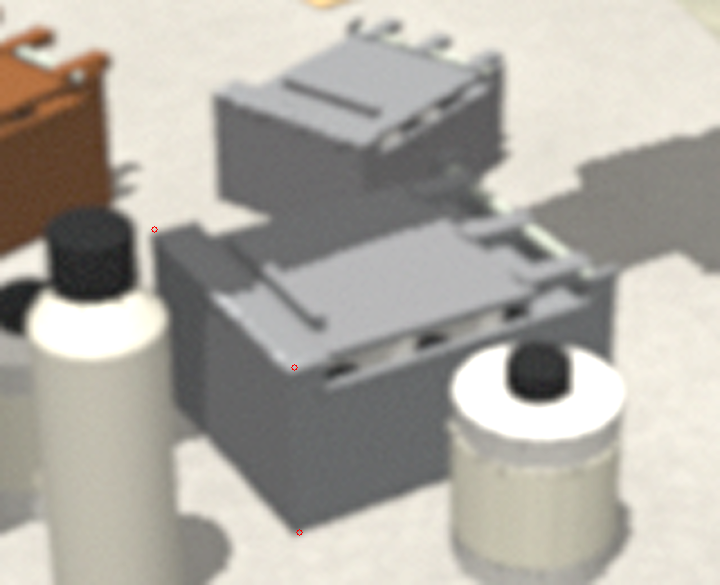

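View pics/t13.png

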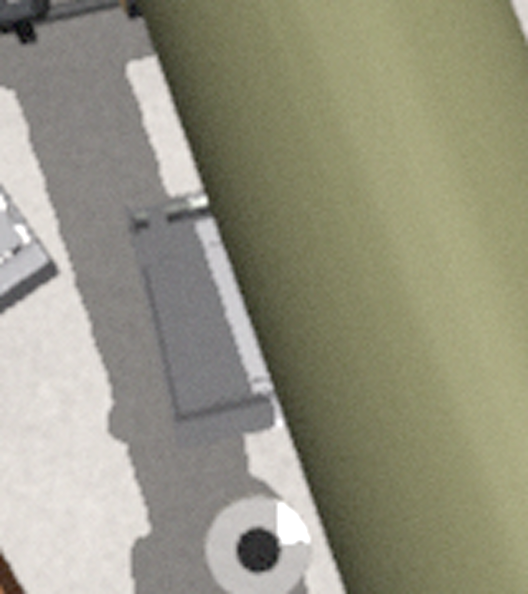

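The cover stays down and the box hasn't moved. I'll move the arm clear for an unobstructed check of the slide.

Request:
carry_out(increments="0 0 0.02 -0.05 0 0 0; 0 -0.02 0.055 0 0 0 0; 0 -0.02 0.055 0 0 0 0; 0 -0.02 0.055 0 0 0 0; 0 -0.02 0.055 0 0 0 0; 0 -0.02 0.055 0 0 0 0; 0 -0.02 0.055 0 0 0 0; 0 -0.02 0.055 0 0 0 0; 0 0 0 0 0 0 0")

```text
time_s: 11.98
tool_pos: [0.645, -0.3614, 0.3679]
tool_rot: [178.7, -0.3, 12.8]
force: [0.1, 0.8, -0.4]
grip_width: 0.0005
```

```bash
python3 - <<'E'
from h import *
stat()
m=[b2w(Q,np.array(P)) for P in [(.0815,.065,.083),(.0815,-.065,.083),(.0815,.065,0),(.0595,.065,.085),cov(0,.111,.04,.01,.02),cov(0,.111,-.04,.01,.02)]]
shot("side",190,150,320,260,5.5,"s14.png",m);shot("top",225,120,335,230,5.4,"t14.png",m)
E
```

```text
t 11.975 tcp box [-0.0028  0.4076  0.3679] rot [178.7  -0.3  12.8] F [ 0.1  0.8 -0.4] q [ 44.  31. -29.  61.  15.  91. -58.]
```

View pics/s14.png

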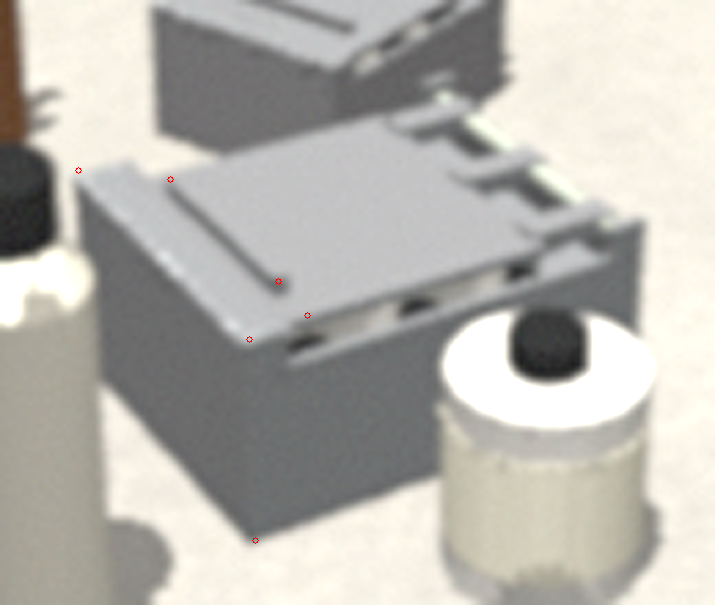

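View pics/t14.png

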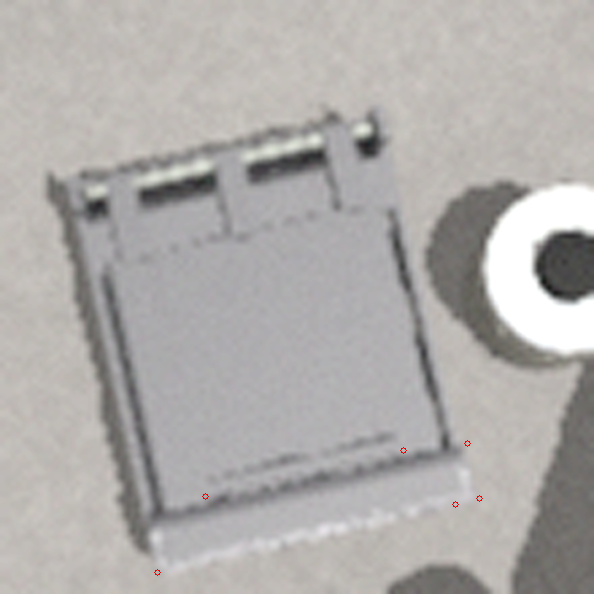

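```bash
python3 - <<'E'
from h import *
def avg(n,k=8):
    ps=[read_camera(n) for _ in range(k)];p=dict(ps[-1]);p["img"]=np.mean([x["img"] for x in ps],0);return p
for n,(x0,y0,x1,y1),f in(("side",(200,165,270,225),10),("top",(245,180,320,230),10)):
    p=avg(n);im=np.clip(p["img"]*1.4+10,0,255).astype(np.uint8)
    cv2.imwrite(f"pics/{n}15.png",cv2.resize(im[y0:y1,x0:x1],None,fx=f,fy=f,interpolation=cv2.INTER_CUBIC))
    g=p["img"].mean(2).astype(np.float32)
    # gray profile along box x at mid-rib strip, top-plane z=.084, averaged over y
    xs=np.arange(.03,.095,.001)
    v=[np.mean([cv2.remap(g,*[np.array([[a]],np.float32) for a in proj(p,b2w(Q,np.array([x,y,.083])))],cv2.INTER_LINEAR)[0,0] for y in np.linspace(-.03,.03,25)]) for x in xs]
    print(n,[(round(x*1000),round(float(a))) for x,a in zip(xs,v)])
E
```

```text
side [(30, 132), (31, 132), (32, 132), (33, 132), (34, 132), (35, 132), (36, 132), (37, 132), (38, 132), (39, 132), (40, 132), (41, 132), (42, 132), (43, 132), (44, 132), (45, 132), (46, 132), (47, 132), (48, 133), (49, 133), (50, 133), (51, 133), (52, 132), (53, 130), (54, 126), (55, 120), (56, 111), (57, 101), (58, 92), (59, 88), (60, 89), (61, 96), (62, 105), (63, 114), (64, 121), (65, 126), (66, 129), (67, 131), (68, 132), (69, 132), (70, 133), (71, 133), (72, 133), (73, 133), (74, 133), (75, 133), (76, 133), (77, 134), (78, 135), (79, 137), (80, 139), (81, 139), (82, 138), (83, 132), (84, 122), (85, 110), (86, 96), (87, 84), (88, 75), (89, 70), (90, 68), (91, 68), (92, 68), (93, 69), (94, 69)]
top [(30, 119), (31, 119), (32, 119), (33, 119), (34, 119), (35, 119), (36, 120), (37, 119), (38, 119), (39, 120), (40, 120), (41, 120), (42, 120), (43, 120), (44, 120), (45, 120), (46, 120), (47, 118), (48, 114), (49, 108), (50, 105), (51, 106), (52, 110), (53, 116), (54, 119), (55, 117), (56, 114), (57, 109), (58, 101), (59, 93), (60, 87), (61, 86), (62, 88), (63, 94), (64, 101), (65, 108), (66, 115), (67, 120), (68, 123), (69, 124), (70, 124), (71, 124), (72, 124), (73, 124), (74, 124), (75, 124), (76, 126), (77, 128), (78, 133), (79, 137), (80, 140), (81, 139), (82, 136), (83, 131), (84, 126), (85, 124), (86, 124), (87, 124), (88, 123), (89, 123), (90, 123), (91, 123), (92, 123), (93, 123), (94, 124)]
```

View pics/side15.png

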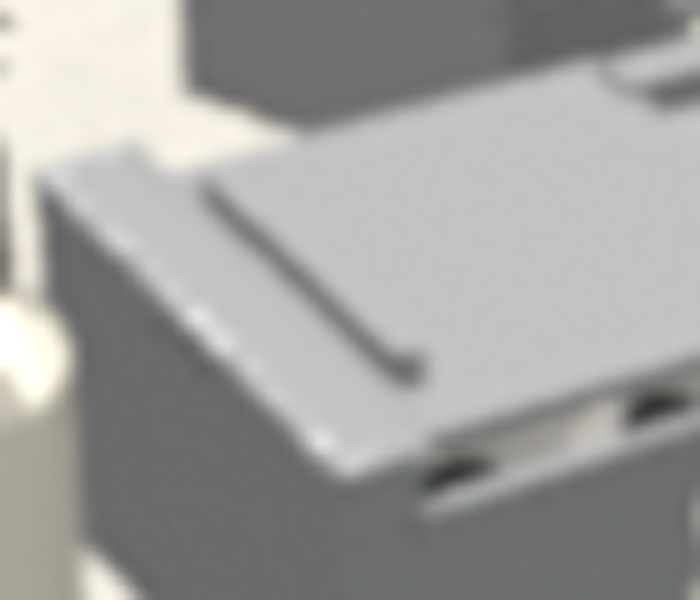

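View pics/top15.png

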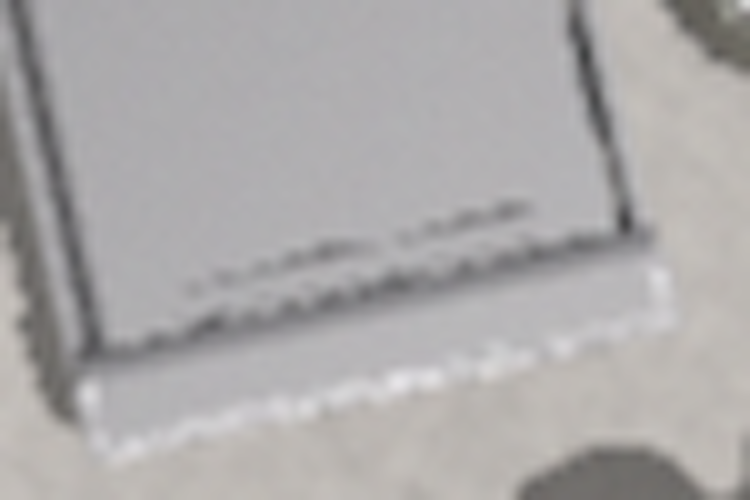

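Both profiles put the rib at x ≈ 50.5–56.5 mm, the fully home position, once each camera's 1–3 mm offset on the lip's outer edge is allowed for. Everything has stayed still over many frames, so I'm handing in.

```bash
python3 - <<'E'
from h import *
stat();print(sign_off())
E
```

```text
t 12.875 tcp box [-0.0089  0.4012  0.3676] rot [178.9  -0.5  13.4] F [0.2 0.8 0.6] q [ 44.  31. -29.  61.  15.  91. -58.]
the job is handed in; nothing more can be done
None
```

I closed the larger grey box and handed the job in at 12.9 s. I folded the cover over with the shut fingertips, held it down with about 5–8 N (15 N at most, for a moment), and pushed it by its rib until it stopped. Then I let go and moved the arm clear.

**Last checks that agreed:**
- **Cover:** it stayed flat in every frame over about 2 s after release.
- **Fully home:** at the stop, the resistance rose from about 5 N to 9.5 N and the fingertip stalled at box x = 50.4 mm, against 50.5 mm expected. In pictures from both cameras the rib is fully home, to about 1 mm.
- **Box and surroundings:** the box's corners had not visibly moved in the side view. In the pictures, the tins and spray can were standing where they had been.

**Disagreements:** the raw overlays from the two cameras were 2–4 mm apart. This matches my initial fit errors of up to 2 pixels, and correcting by the lip's outer edge removed it. The first side-view readings, taken before that correction, had suggested the cover might be up to 3 mm short.

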